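# Open the key-released dial lock of the controlled-drugs box and hold up its shackle

## Robot

A 7-joint arm with a two-finger parallel gripper is mounted at the origin on a cart in front of the work surface, level with it; the furniture and walls round the work are solid. World frame = base frame: x ahead of the robot, y to its left, z up, the work surface at z = 0. Lengths are in m, angles in rad, forces in N, time in s.
With the tool pointing down it reaches from about 0.4 to 0.875 m from the base axis. Payload 19.3 kg.
Tool frame: the origin (TCP) lies at the very end of the fingers, on their centre line; the grasp point (between the pads) lies 19 mm behind it; z points along the fingers, y is the line along which they close (so a half turn about z gives the same grasp; the last joint's range is limited). The gripper opens to 85 mm and grips with 20 to 120 N. Pads are 22 mm wide; open, the fingers measure 114 mm over their backs; the gripper's body (76 mm by 85 mm) begins 54 mm behind the grasp point. The pads swing forward as they close: fully open they stand 13 mm farther back than shut.
Start: joints at [1.104, 0.521, -0.036, 1.599, 0.021, 1.021, -0.113], TCP at [0.242, -0.576, 0.231] pointing down, gripper open.
Joint ranges: [-2.91, 2.91], [-0.3, 2.13], [-1.5, 1.42], [0.17, 2.43], [-1.26, 4.41], [0.16, 1.93], [-2.52, 2.52]. Speed limits (rad/s): [1.89, 1.89, 2.39, 2.39, 3.01, 3.01, 3.01].

## Interface

Orientations are given as [roll, pitch, yaw] about the fixed x, y, z axes, in that order (R = Rz(yaw) Ry(pitch) Rx(roll)).
In Python, from workcell import bot gives the robot as it stands.
- The arm moves only by the shell command python3 -m crank 'ROWS' [FORCE]. ROWS is a JSON object of lists of equal length, an entry for each row: "travel": the shift along the world's x, y, z in cm, a list of three; "turn": the turn, a rotation vector about the world's x, y, z in degrees, a list of three; "gripper": the closure, from 0 (fully open) to 1 (shut). A call has exactly 5 rows; each row is the pose to reach, as a shift and turn from the pose commanded when the call began; what a row does not reach only later rows make up. A row lasts 1/10 s, in which the tool goes at most 50 mm and 8.59 degrees, less where a joint would pass 70% of its speed; a pose out of reach is approached as far as the arm can. A call with a gripper value outside its range is refused whole. The fingers move at their own pace and stop on an object; FORCE is the grip in N (left out, the last holds). Time passes only in rows, so rows that repeat a pose let the fingers close, or fill a call up. It gives the time, the measured TCP pose, the force, the opening and the grip force at its end, in the units of the state.
- bot.observe(): the state, without advancing time (a new reading comes with each control period).
- bot.grab_frame(name): name is "side" or "top"; returns a dict with "pixels" (420x560x3 uint8, red, green, blue), "fx", "fy", "cx", "cy" (pixels), "extrinsics" (4x4, takes a point from world to camera coordinates). Camera axes: x right, y down, z forward; pixel columns grow to the right and rows downward; lengths in m; the calibration is good to about 2 mm. A picture is of the moment at which its call begins. There is no depth.
- bot.job_done(): hands the job in; it is judged then, once.
The state is a dict: "clock": time; "qpos": joint angles; "qd": joint speeds; "joint_efforts": joint torques, N m; "position": TCP position; "tool_rot": TCP orientation; "force": force on the tool from outside, world axes, zero at the start; "moment": the same for the moment, N m; "grip_width": finger opening in m; "finger_force": force on a finger pad.
Only numpy, scipy, OpenCV 4.12 (cv2) and the standard library are available. Lean on these libraries where they do the work, as an engineer would, in place of code of your own. Each camera call takes 0.05 s, during which the arm holds its last target. There are 200 camera calls.

## Task

Unlock the controlled-drugs box: press the loose black key block fully home in the rectangular recess of the lock deck, so that its base sits flush and frees the dial, then turn the dial clockwise, feeling the clicks, until it clicks in with its pointer at the second mark past the long one. Pull the steel shackle straight up out of the hasp and finish while still holding it for the witness to see: upright and still above the lock, its feet at least 10 cm above the deck and touching nothing else. Leave the key block flush, the dial set and the bottle, pill pot and carton undisturbed.

Things in the scene. Friction and masses are not known exactly. Their poses are not given: they have to be found in the camera images.
- drug_box: grey steel controlled-drugs box, fixed, 190 mm (its x) x 280 mm (its y); origin under its centre at bench level; -x side faces the robot at yaw 0. Its front 113 mm is the lock deck, 78 mm above the bench; at box x > 21 mm the lid stands 14 mm higher, its handle 28 mm. On the line x = -38 mm: key recess (y = +85), dial (y = 0), shackle legs (y = -55, -105)
- key_recess (a point): centre of the key recess's mouth, level with the deck; recess 33 mm along box x, 45 mm along box y, 14 mm deep, mouth bevelled 2.5 mm. A steel plunger in it holds an unpressed key block 7 mm proud, yields to about 6 N and stays down. While up, it stops the dial from turning clockwise more than 0.2 rad past the long mark
- key_block: loose black key block, 70 g: base 30 (its x) x 42 (its y) x 14 mm high, its lowest 2 mm set back 2 mm; grip fin on top 10 mm thick (x), 32 mm long (y), top 36 mm above the underside. Origin: centre of the underside, z up. Goes in with its y along box y, either way round; flush when its underside is 64 mm above the bench. Starts left or right of the box
- dial (a joint): rad, growing clockwise from above; 0 = pointer at the long mark (along box +x, to the lid); range -1.25 to 1.65, starts at or before 0. A spring pawl clicks in every 0.4 rad, each with a mark on the deck; 0.12 N m takes it over a click; let go, it settles within 0.04 rad of one. The shackle is free only at 0.8 (within 0.07), the second mark clockwise of the long one
- dial_grip (a point): on the dial's axis, 21 mm above the deck, mid-height of the black bar grip: 12 mm thick, 42 mm long (to 22 mm behind, 20 mm before the axis), from 8 to 29 mm above the deck, on a skirt 49 mm across. It turns with the dial; its x axis points along the pointer, the wedge end with a white line
- shackle: loose steel U-shackle, about 150 g, 12 mm round bar, 88 mm high, legs 50 mm apart along its y; origin midway between the ends (feet) of its legs, z up to the bow. At the start locked: feet 40 mm above the bench, 38 mm below the deck, legs with 1.5 mm play in the holes of the deck and of the hasp (fixed 4 mm steel plate on the deck). 45 mm straight up frees it
- shackle_bow (a point): centre of the shackle's straight top bar (12 mm thick, 30 mm straight, along the shackle's y), 82 mm above the feet; at the start 44 mm above the deck, with 34 mm free under the bar
- shackle_feet (a point): midway between the ends of the shackle's legs, the same point as its origin
- lock_deck (a point): on the deck's surface, midway between the shackle's two leg holes
- bottle: bystander: brown amber medicine bottle, white cap, 44 mm across, 78 mm high, standing on the other side of the box from the key block; origin under its centre
- pot: bystander: white pill pot with blue cap, 42 mm across, 62 mm high, left of the box and farther back; origin under its centre
- carton: bystander: white and red medicine carton, 36 x 100 x 50 mm high, right of the box and farther back; origin under its centre

How it is judged:
By the outcome, as a careful person would: the job done as asked, in the order asked, and still so for the second after the job is handed in, while the arm keeps its last pose, push and grip.
It also fails if it takes over 64 s, if anything falls off the work surface, if the arm or the gripper's body presses on something with over 40 N, if the wrist force passes 120 N, or if a joint passes its speed limit or range.

## Working session

There is one attempt and no reset: what is moved stays moved. The work goes in short steps, Python scripts to look and compute and a shell command to move; the robot and the scene stay as the last step left them, time stands still between calls to the robot, and variables do not carry over. Pictures are saved under pics/ and viewed, at most 10 in all, crops included, and the job is handed in when it is done.

```bash
ls; mkdir -p pics
python3 - <<'E'
from workcell import bot
import cv2,numpy as np,json
s=bot.observe(); print({k:np.round(v,3).tolist() for k,v in s.items()})
for n in("side","top"):
    f=bot.grab_frame(n); cv2.imwrite(f"pics/{n}0.png",cv2.cvtColor(f["pixels"],cv2.COLOR_RGB2BGR))
    E=np.array(f["extrinsics"]); print(n,f["fx"],f["fy"],f["cx"],f["cy"]); print(E.round(4).tolist(), (-E[:3,:3].T@E[:3,3]).round(3))
E
```

```text
pics
{'clock': 0.0, 'qpos': [1.104, 0.522, -0.036, 1.6, 0.021, 1.021, -0.113], 'qd': [0.001, -0.0, 0.002, 0.001, 0.001, 0.0, -0.0], 'joint_efforts': [-0.001, -92.713, 1.979, -36.994, 0.018, 0.008, 0.0], 'position': [0.241, -0.576, 0.231], 'tool_rot': [-3.14, 0.0, 0.397], 'force': [0.036, -0.82, -1.054], 'moment': [-0.059, 0.008, 0.001], 'finger_force': 0.0, 'grip_width': 0.085}
side 543.8002590289135 543.8002590289135 272.6227693853674 204.40288996019694
[[-0.8263, -0.563, -0.0163, 0.4028], [-0.3179, 0.4901, -0.8116, 0.2416], [0.4649, -0.6655, -0.5839, 1.2377], [0.0, 0.0, 0.0, 1.0]] [-0.166  0.932  0.925]
top 454.3294105111102 454.3294105111102 276.7455798767021 202.41329709180872
[[-0.0093, -1.0, 0.0019, 0.0002], [-0.9863, 0.0088, -0.1645, 0.518], [0.1644, -0.0034, -0.9864, 1.0782], [0.0, 0.0, 0.0, 1.0]] [ 3.340e-01 -1.000e-03  1.149e+00]
```

View pics/top0.png

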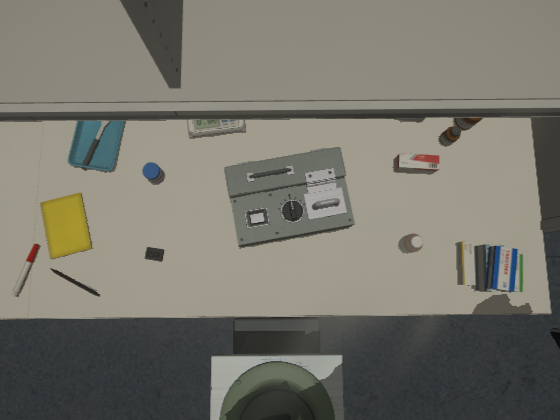

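View pics/side0.png

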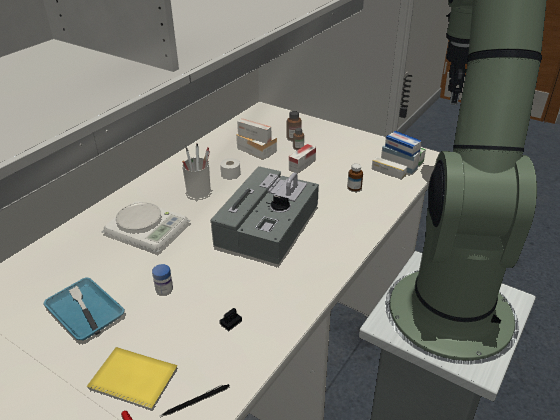

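The top view shows the key block at (155,254), the box around (290,197), the dial at (292,210), the recess at (257,217), the shackle at (325,204) and the bottle at (413,243). In the side view the block is at (231,319) and the dial at (281,203).

Run:
```python
import cv2,numpy as np
t=cv2.imread('pics/top0.png');s=cv2.imread('pics/side0.png')
def c(im,x,y,w,h,W,H): return cv2.resize(im[y:y+h,x:x+w],(W,H),interpolation=cv2.INTER_CUBIC)
a=np.hstack([c(t,225,145,133,100,532,400),c(t,135,232,44,44,264,264) if 0 else np.vstack([c(t,135,237,40,30,268,200),c(s,211,304,40,30,268,200)])])
b=np.zeros((200,800,3),np.uint8)
cv2.imwrite('pics/c1.png',a)
cv2.imwrite('pics/c2.png',c(s,205,160,120,105,686,600))
```

```text
(no output)
```

View pics/c1.png

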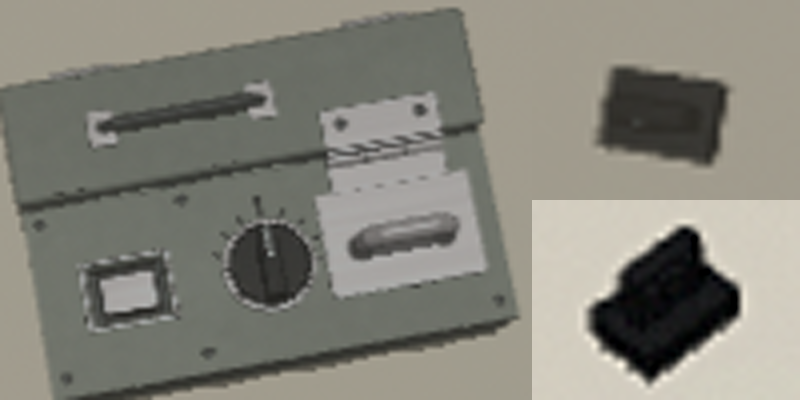

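View pics/c2.png

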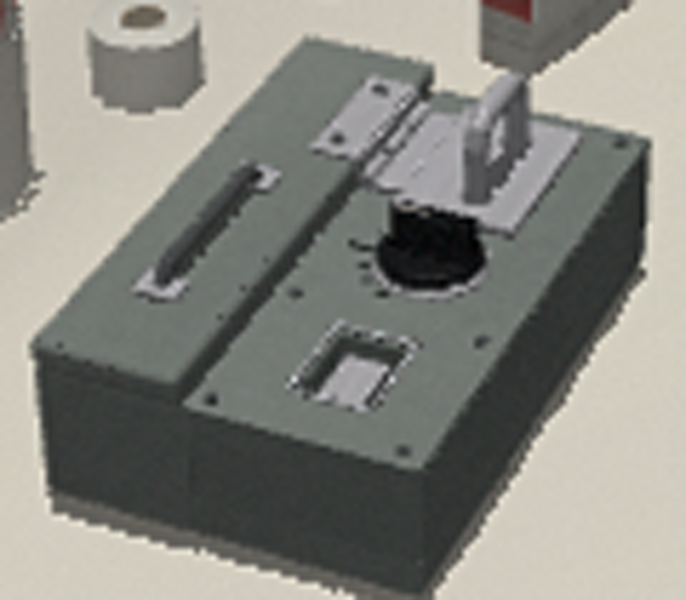

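The crops give the deck screws, recess corners, dial (pointer near the long mark) and shackle bow in both views. I'll triangulate them.

```bash
cat > m.py <<'E'
import cv2,numpy as np
from workcell import bot
C={}
def cam(n):
    f=bot.grab_frame(n); E=np.array(f["extrinsics"]); K=np.array([[f["fx"],0,f["cx"]],[0,f["fy"],f["cy"]],[0,0,1]])
    C[n]=(K,E,K@E[:3]); return cv2.cvtColor(f["pixels"],cv2.COLOR_RGB2BGR)
def ray(n,p,z):
    K,E,_=C[n]; o=-E[:3,:3].T@E[:3,3]; d=E[:3,:3].T@np.linalg.solve(K,[p[0],p[1],1]); return o+d*(z-o[2])/d[2]
def tri(a,b):
    X=cv2.triangulatePoints(C["top"][2],C["side"][2],np.float64(a).reshape(2,1),np.float64(b).reshape(2,1))[:,0]; return X[:3]/X[3]
def kab(P,Q): # 2D rigid P->Q
    p,q=P.mean(0),Q.mean(0); H=(P-p).T@(Q-q); a=np.arctan2(H[0,1]-H[1,0],H[0,0]+H[1,1]); R=np.array([[np.cos(a),-np.sin(a)],[np.sin(a),np.cos(a)]]); return a,R,q-R@p
E
python3 - <<'E'
from m import *
T=cam("top");S=cam("side")
tp=lambda u,v:np.array([225+(u+.5)/4-.5,145+(v+.5)/4-.5]); k=120/686
sp=lambda u,v:np.array([205+(u+.5)*k-.5,160+(v+.5)*k-.5])
def ref(im,p):
    x,y=np.round(p).astype(int); g=255-cv2.cvtColor(im,cv2.COLOR_BGR2GRAY)[y-2:y+3,x-2:x+3].astype(float)
    g=np.clip(g-np.median(g)-5,0,None); Y,X=np.mgrid[y-2:y+3,x-2:x+3]; return np.array([(g*X).sum(),(g*Y).sum()])/g.sum()
sc=[((40,225),(210,398)),((181,199),(296,293)),((68,378),(403,450)),((208,352),(482,340)),((500,300),(622,143))]
print("screws");
for a,b in sc: print(tri(ref(T,tp(*a)),ref(S,sp(*b))).round(4), ray("top",ref(T,tp(*a)),.078).round(4),ray("side",ref(S,sp(*b)),.078).round(4))
nm={"c-x+y":((56,398),(422,465),(-.095,.14)),"c-x-y":((518,317),(650,145),(-.095,-.14)),"step+y":((22,208),(185,405),(.018,.14)),
"r++":((83,265),(292,383),(-.019,.11)),"r+-":((165,254),(345,322),(-.019,.06)),"r--":((178,318),(415,345),(-.057,.06)),"r-+":((93,330),(375,408),(-.057,.11)),"dial":((269,264),(430,255),(-.038,0)),"bow":((405,232),(497,95),(-.038,-.08))}
P=[];Q=[]
for n,(a,b,m) in nm.items():
    X=tri(tp(*a),sp(*b)); print(n,X.round(4),ray("top",tp(*a),.078).round(4),ray("side",sp(*b),.078).round(4))
    if n[0] in"cr": P.append(m);Q.append(X[:2])
P=np.array(P);Q=np.array(Q); a,R,t=kab(P,Q); print("box",a,t,"resid",(P@R.T+t-Q).round(4).tolist())
for n,m in {"recess":(-.038,.085),"dial":(-.038,0),"sh":(-.038,-.08)}.items(): print(n,(R@m+t).round(4))
for n,im,(x,y) in(("top",T,(155,254)),("side",S,(231,319))):
    g=cv2.cvtColor(im,cv2.COLOR_BGR2GRAY); M=np.zeros_like(g); M[y-18:y+18,x-20:x+20]=(g<100)[y-18:y+18,x-20:x+20]*255
    c=max(cv2.findContours(M,0,2)[0],key=cv2.contourArea); print(n,cv2.minAreaRect(c))
    if n=="top":
        for z in(.0,.014): print([ray("top",q,z)[:2].round(4).tolist() for q in cv2.boxPoints(cv2.minAreaRect(c))])
kt=lambda u,v:np.array([135+(u-532+.5)/6.7-.5,237+(v+.5)/6.7-.5]); ks=lambda u,v:np.array([211+(u-532+.5)/6.7-.5,304+(v-200+.5)/6.7-.5])
for a,b in(((700,110),(692,228)),((630,108),(625,270)),((727,83),(740,290)),((600,146),(592+60,362))): print(tri(kt(*a),ks(*b)).round(4))
E
```

```text
screws
[0.5165 0.0967 0.0775] [0.5169 0.0969 0.078 ] [0.5157 0.0971 0.078 ]
[0.5311 0.0117 0.0763] [0.5316 0.0121 0.078 ] [0.5291 0.0134 0.078 ]
[0.4248 0.0799 0.0762] [0.4251 0.08   0.078 ] [0.4232 0.0815 0.078 ]
[ 0.4391 -0.0038  0.0761] [ 0.4397 -0.0034  0.078 ] [ 0.4373 -0.0019  0.078 ]
[ 0.4692 -0.1771  0.0757] [ 0.4693 -0.1766  0.078 ] [ 0.4671 -0.1743  0.078 ]
c-x+y [0.412  0.0853 0.0782] [0.4135 0.0862 0.078 ] [0.4111 0.0847 0.078 ]
c-x-y [ 0.4592 -0.1889  0.0715] [ 0.4589 -0.1875  0.078 ] [ 0.454  -0.1804  0.078 ]
step+y [0.525  0.1057 0.0757] [0.5272 0.107  0.078 ] [0.521  0.1073 0.078 ]
r++ [0.4912 0.0698 0.0785] [0.4924 0.0704 0.078 ] [0.4908 0.069  0.078 ]
r+- [0.4971 0.0208 0.079 ] [0.4986 0.0216 0.078 ] [0.4968 0.0194 0.078 ]
r-- [0.4611 0.0146 0.0766] [0.4601 0.0141 0.078 ] [0.4606 0.0163 0.078 ]
r-+ [0.4517 0.0635 0.0774] [0.4534 0.0644 0.078 ] [0.45   0.0635 0.078 ]
dial [ 0.4909 -0.0405  0.0817] [ 0.492  -0.0403  0.078 ] [ 0.4933 -0.0449  0.078 ]
bow [ 0.5026 -0.1167  0.1247] [ 0.5106 -0.1218  0.078 ] [ 0.5414 -0.1779  0.078 ]
box 0.17448820092235245 [ 0.52802817 -0.03505766] resid [[-0.0019, 0.001], [-0.0004, -0.0006], [-0.001, 0.0002], [0.0018, -0.0001], [0.0004, -0.0004], [0.0011, -0.0001]]
recess [0.4758 0.0421]
dial [ 0.4906 -0.0417]
sh [ 0.5045 -0.1204]
top ((154.10809326171875, 253.85137939453125), (17.5906925201416, 12.165525436401367), 9.462322235107422)
[[0.3856, 0.3287], [0.4157, 0.3249], [0.408, 0.2809], [0.378, 0.285]]
[[0.385, 0.3247], [0.4147, 0.3209], [0.4071, 0.2775], [0.3775, 0.2815]]
side ((230.0192413330078, 319.5961608886719), (15.699337005615234, 20.873979568481445), 52.12501525878906)
[0.3971 0.2837 0.0285]
[0.4009 0.3108 0.0298]
[ 0.3971  0.2756 -0.0063]
[0.3843 0.3247 0.0094]
```

Box yaw is about 0.172, the recess at (0.4756,0.042), the dial at (0.4906,-0.0417), the shackle at (0.5035,-0.119) and the key block at about (0.396,0.302) with yaw about -0.16. Starting the transit.

```bash
python3 -m crank '{"travel":[[2.5,4,0.6],[5,8,1.2],[7.5,12,1.8],[10,16,2.4],[12.5,20,3]],"turn":[[0,0,6],[0,0,12],[0,0,18],[0,0,24],[0,0,30]],"gripper":[0.3,0.4,0.5,0.5,0.5]}' 60
python3 -m crank '{"travel":[[2.5,4,0],[5,8,0],[7.5,12,0],[10,16,0],[12.5,20,0]],"turn":[[0,0,6],[0,0,12],[0,0,18],[0,0,24],[0,0,28]],"gripper":[0.5,0.5,0.5,0.5,0.5]}'
python3 - <<'E'
from workcell import bot; s=bot.observe(); print(s["qpos"])
from m import *
cam("side");cam("top")
ks=lambda u,v:np.array([211+(u-532+.5)/6.7-.5,304+(v-200+.5)/6.7-.5]);kt=lambda u,v:np.array([135+(u-532+.5)/6.7-.5,237+(v+.5)/6.7-.5])
for p in((692,228),(625,270)): print(ray("side",ks(*p),.036).round(4))
for p in((704,115),(630,108)): print(ray("top",kt(*p),.036).round(4))
for p in((612,66),(727,83)): print(ray("top",kt(*p),.014).round(4))
E
```

```text
clock: 0.7
position: [0.3672, -0.3747, 0.2616]
tool_rot: [3.141, 0.0, 0.925]
force: [0.8, -0.0, -0.5]
grip_width: 0.0428
finger_force: 0.0
clock: 1.2
position: [0.4922, -0.1748, 0.2614]
tool_rot: [3.141, 0.0, 1.413]
force: [1.6, -0.7, 0.5]
grip_width: 0.0426
finger_force: 0.0
[ 0.55192932  0.34786109 -0.41682597  1.81771349  0.16394404  1.00960548
 -0.088089  ]
[0.3923 0.2891 0.036 ]
[0.3992 0.316  0.036 ]
[0.3949 0.2804 0.036 ]
[0.3977 0.3073 0.036 ]
[0.4146 0.3207 0.014 ]
[0.4079 0.2778 0.014 ]
```

```bash
python3 -m crank '{"travel":[[0,4.5,0],[0,9,0],[0,13.5,0],[0,18,0],[0,22.5,0]],"turn":[[0,0,0],[0,0,0],[0,0,0],[0,0,0],[0,0,0]],"gripper":[0.5,0.5,0.5,0.5,0.5]}'
python3 -m crank '{"travel":[[-2,5,-2],[-4,10,-4],[-6,15,-6],[-8,20,-8],[-9.6,25,-10]],"turn":[[0,0,0],[0,0,0],[0,0,0],[0,0,0],[0,0,0]],"gripper":[0.5,0.5,0.5,0.5,0.5]}'
python3 -m crank '{"travel":[[0,0,-3],[0,0,-6],[0,0,-8],[0,0,-8],[0,0,-8]],"turn":[[0,0,0],[0,0,0],[0,0,0],[0,0,0],[0,0,0]],"gripper":[0.5,0.5,0.5,0.5,0.5]}'
python3 - <<'E'
from m import *
T=cam("top");S=cam("side")
p=C["top"][2]@[.396,.3,.036,1];print(p/p[2])
c=lambda im,x,y:cv2.resize(im[y:y+75,x:x+50],(400,600),interpolation=2)
cv2.imwrite('pics/g1.png',np.hstack([c(T,130,215),c(S,206,265)]))
E
```

```text
clock: 1.8
position: [0.4912, 0.0501, 0.2614]
tool_rot: [3.141, 0.0, 1.409]
force: [1.9, 0.7, -0.2]
grip_width: 0.0428
finger_force: 0.0
clock: 2.3
position: [0.4056, 0.2682, 0.1734]
tool_rot: [3.141, -0.0, 1.408]
force: [1.3, -0.3, 0.9]
grip_width: 0.0425
finger_force: 0.0
clock: 2.8
position: [0.4066, 0.267, 0.0944]
tool_rot: [-3.141, 0.0, 1.409]
force: [0.2, -0.6, 0.0]
grip_width: 0.0425
finger_force: 0.0
[152.18979325 253.37883099   1.        ]
```

View pics/g1.png

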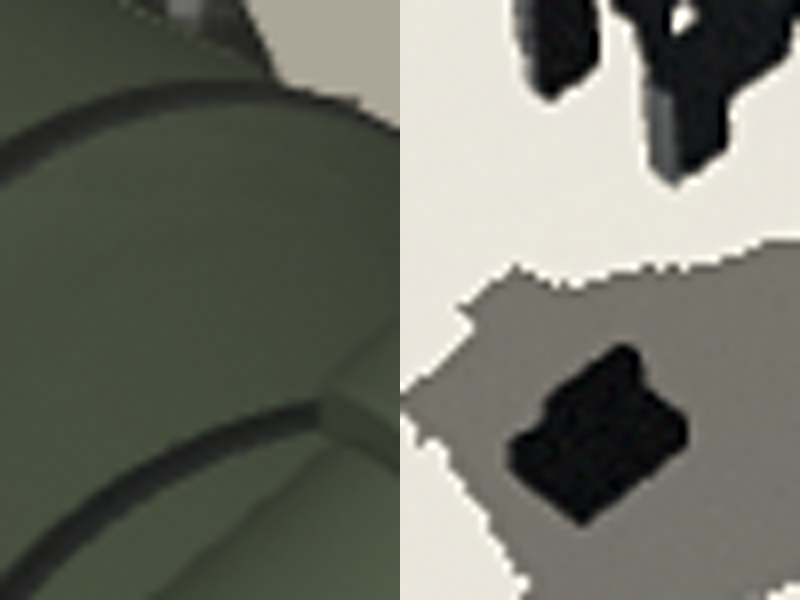

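The top view is blocked by the arm. The side view shows the open fingers behind and above the block. The last call was speed-limited and stopped about 3.3 cm short in y.

```bash
python3 -m crank '{"travel":[[-0.5,1.6,0],[-1.1,3.3,0],[-1.1,3.3,-1.5],[-1.1,3.3,-3],[-1.1,3.3,-4.5]],"turn":[[0,0,0],[0,0,0],[0,0,0],[0,0,0],[0,0,0]],"gripper":[0.5,0.5,0.5,0.5,0.5]}'
python3 -m crank '{"travel":[[0,0,-1.5],[0,0,-2.6],[0,0,-3.2],[0,0,-3.2],[0,0,-3.2]],"turn":[[0,0,0],[0,0,0],[0,0,0],[0,0,0],[0,0,0]],"gripper":[0.5,0.5,0.5,0.5,0.5]}'
python3 - <<'E'
from m import *
S=cam("side");cv2.imwrite('pics/g2.png',cv2.resize(S[260:350,180:280],(600,540),interpolation=2))
E
```

```text
clock: 3.4
position: [0.3963, 0.3002, 0.0497]
tool_rot: [3.14, -0.002, 1.409]
force: [0.4, -0.8, -0.2]
grip_width: 0.0423
finger_force: 0.0
clock: 3.9
position: [0.3958, 0.3, 0.0175]
tool_rot: [3.141, -0.0, 1.409]
force: [-0.3, -0.5, -0.5]
grip_width: 0.043
finger_force: 0.0
```

View pics/g2.png

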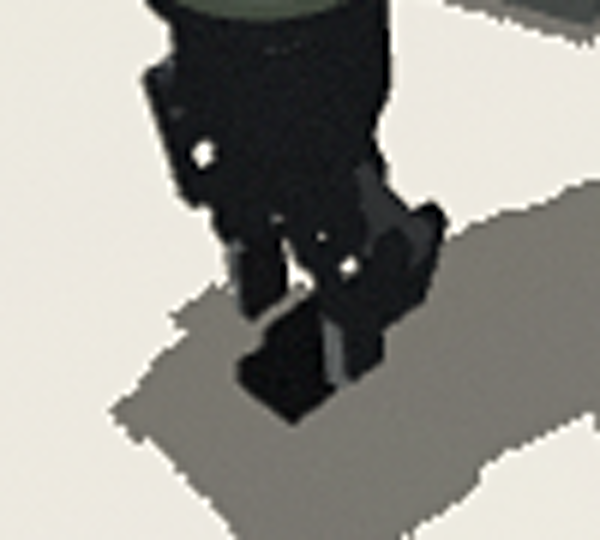

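The fingers straddle the fin. Closing and lifting.

```bash
python3 -m crank '{"travel":[[0,0,0],[0,0,0],[0,0,0],[0,0,0],[0,0,0]],"turn":[[0,0,0],[0,0,0],[0,0,0],[0,0,0],[0,0,0]],"gripper":[0.7,0.8,1,1,1]}' 60
python3 -m crank '{"travel":[[0,0,1],[0,0,4],[0,0,8],[0,0,12],[0,0,14]],"turn":[[0,0,0],[0,0,4],[0,0,9],[0,0,14],[0,0,19]],"gripper":[1,1,1,1,1]}'
python3 -m crank '{"travel":[[1,-3,0],[2,-6,0],[3,-9,0],[4,-12,0],[5,-15,0]],"turn":[[0,0,0],[0,0,0],[0,0,0],[0,0,0],[0,0,0]],"gripper":[1,1,1,1,1]}'
```

```text
clock: 4.45
position: [0.3957, 0.2999, 0.0174]
tool_rot: [3.141, -0.0, 1.409]
force: [-0.6, -0.8, 8.9]
grip_width: 0.0085
finger_force: 59.1
clock: 4.95
position: [0.396, 0.3003, 0.1605]
tool_rot: [3.139, -0.001, 1.744]
force: [0.7, -0.8, -1.5]
grip_width: 0.0088
finger_force: 58.7
clock: 5.45
position: [0.4457, 0.1485, 0.1576]
tool_rot: [3.141, 0.0, 1.741]
force: [0.9, -0.2, -0.7]
grip_width: 0.0083
finger_force: 58.7
```

```bash
python3 -m crank '{"travel":[[1,-3.5,0],[2,-7,0],[3,-10.6,-1.5],[3,-10.6,-3],[3,-10.6,-3]],"turn":[[0,0,0],[0,0,0],[0,0,0],[0,0,0],[0,0,0]],"gripper":[1,1,1,1,1]}'
python3 - <<'E'
from m import *
S=cam("side");cam("top");x,y=215,165
cv2.imwrite('pics/h1.png',cv2.resize(S[y:y+80,x:x+100],(800,640)[:2] and (750,600),interpolation=2))
g=np.array(bot.observe()["position"]);print(g)
yaw=.172;R=np.array([[np.cos(yaw),-np.sin(yaw)],[np.sin(yaw),np.cos(yaw)]])
# where block corners should appear in the crop if held centred at TCP
for z,nm,hx,hy in((-.0035,"top",.015,.021),(-.0155,"low",.015,.021)):
  for a,b in((1,1),(1,-1),(-1,-1),(-1,1)):
    p=C["side"][2]@np.r_[g[:2]+R@[a*hx,b*hy],g[2]+z,1];p=p/p[2];print(nm,a,b,((p[:2]-[x,y]+.5)*7.5).round())
E
```

```text
clock: 5.95
position: [0.4747, 0.0428, 0.1262]
tool_rot: [-3.139, -0.0, 1.739]
force: [-0.4, 0.9, -0.3]
grip_width: 0.0086
finger_force: 58.7
[0.47540134 0.04454758 0.12763065]
top 1 1 [316. 358.]
top 1 -1 [370. 290.]
top -1 -1 [451. 310.]
top -1 1 [399. 379.]
low 1 1 [318. 387.]
low 1 -1 [371. 319.]
low -1 -1 [452. 339.]
low -1 1 [400. 409.]
```

View pics/h1.png

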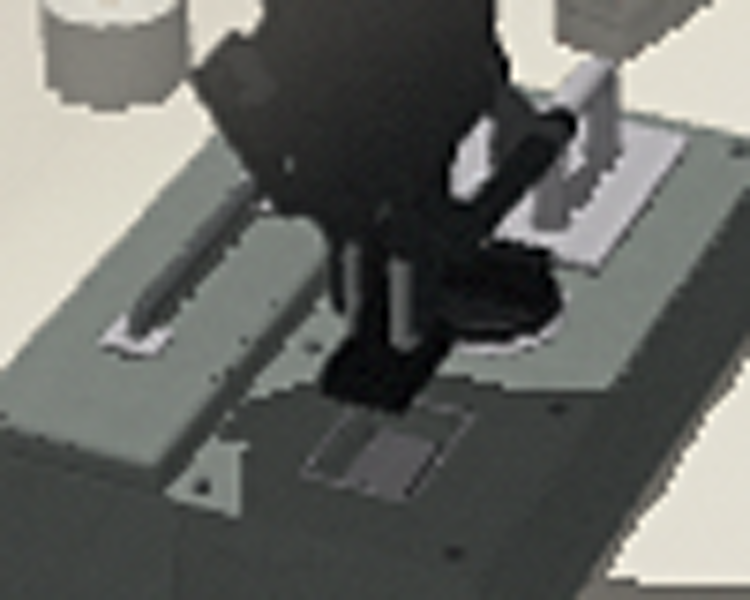

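The block is level in the fingers, with its near bottom edge from (325,392) to (405,412). The recess bevel corners are at (305,468), (405,500) and (475,410). I'll compare the two in the box frame.

Run:
```python
from m import *
S=cam("side")
yaw=.172;R=np.array([[np.cos(yaw),-np.sin(yaw)],[np.sin(yaw),np.cos(yaw)]])
for i in range(3):
    cam("side");s=bot.observe();print(s["clock"],s["position"].round(4) if hasattr(s["position"],'round') else s["position"],s["tool_rot"])
z=np.mean([s["position"][2]])-.0155
px=lambda u,v:np.array([215+(u+.5)/7.5-.5,165+(v+.5)/7.5-.5])
f=lambda u,v,z:(R.T@ray("side",px(u,v),z)[:2]).round(4)
print("block near corners",f(325,392,z),f(405,412,z)); print("recess +x+y,-x+y,-x-y",f(305,468,.078),f(405,500,.078),f(475,410,.078))
print("recess from fit",R.T@[.4756,.0421])
```

```text
6.15 [0.4757 0.0448 0.1279] [ 3.14063541e+00 -8.13982444e-05  1.74216161e+00]
6.2 [0.4757 0.0447 0.1278] [3.14055727e+00 5.00918910e-06 1.74206179e+00]
6.25 [0.4758 0.0445 0.1277] [3.14054585e+00 9.39241000e-05 1.74181716e+00]
block near corners [ 0.4872 -0.0147] [ 0.4583 -0.0152]
recess +x+y,-x+y,-x-y [ 0.4957 -0.0142] [ 0.4575 -0.0118] [ 0.4561 -0.0662]
recess from fit [ 0.4757878  -0.03992166]
```

```bash
python3 -m crank '{"travel":[[0.1,-0.14,-0.5],[0.1,-0.14,-1.5],[0.1,-0.14,-2.4],[0.1,-0.14,-3],[0.1,-0.14,-3]],"turn":[[0,0,0],[0,0,0],[0,0,0],[0,0,0],[0,0,0]],"gripper":[1,1,1,1,1]}'
python3 -m crank '{"travel":[[0,0,-0.1],[0,0,-0.3],[0,0,-0.5],[0,0,-0.6],[0,0,-0.6]],"turn":[[0,0,0],[0,0,0],[0,0,0],[0,0,0],[0,0,0]],"gripper":[1,1,1,1,1]}'
python3 -c "
from workcell import bot;s=bot.observe();print(s['position'],s['force'],s['moment'])"
```

```text
clock: 6.75
position: [0.4759, 0.0425, 0.0959]
tool_rot: [-3.14, -0.0, 1.741]
force: [0.2, 0.6, -0.9]
grip_width: 0.0085
finger_force: 58.7
clock: 7.25
position: [0.4765, 0.0424, 0.0909]
tool_rot: [-3.141, -0.0, 1.741]
force: [0.1, -0.5, -1.0]
grip_width: 0.0086
finger_force: 58.7
[0.47650923 0.04238872 0.09092282] [ 0.14329213 -0.5442366  -1.02972336] [-0.04436833  0.01722265 -0.03661429]
```

No contact at 0.091, so it is entering the recess. Continuing slowly.

```bash
python3 -m crank '{"travel":[[0,0,-0.1],[0,0,-0.2],[0,0,-0.3],[0,0,-0.4],[0,0,-0.4]],"turn":[[0,0,0],[0,0,0],[0,0,0],[0,0,0],[0,0,0]],"gripper":[1,1,1,1,1]}'
python3 -m crank '{"travel":[[0,0,-0.1],[0,0,-0.2],[0,0,-0.3],[0,0,-0.4],[0,0,-0.4]],"turn":[[0,0,0],[0,0,0],[0,0,0],[0,0,0],[0,0,0]],"gripper":[1,1,1,1,1]}'
```

```text
clock: 7.75
position: [0.4766, 0.0424, 0.087]
tool_rot: [3.142, 0.0, 1.741]
force: [0.4, -0.7, -0.4]
grip_width: 0.0091
finger_force: 59.0
clock: 8.25
position: [0.4765, 0.0424, 0.0828]
tool_rot: [-3.141, -0.0, 1.741]
force: [0.7, -0.5, -1.3]
grip_width: 0.0088
finger_force: 58.8
```

```bash
python3 -m crank '{"travel":[[0,0,-0.1],[0,0,-0.2],[0,0,-0.3],[0,0,-0.4],[0,0,-0.4]],"turn":[[0,0,0],[0,0,0],[0,0,0],[0,0,0],[0,0,0]],"gripper":[1,1,1,1,1]}'
python3 - <<'E'
from m import *
S=cam("side");x,y=215,165
cv2.imwrite('pics/h2.png',cv2.resize(S[y:y+80,x:x+100],(750,600),interpolation=2))
s=bot.observe();print(s["position"],s["force"])
E
```

```text
clock: 8.75
position: [0.4769, 0.0423, 0.0809]
tool_rot: [3.14, 0.002, 1.74]
force: [-16.0, -4.9, 64.1]
grip_width: 0.0085
finger_force: 67.9
[0.47693478 0.04228049 0.08093384] [-16.43332437  -4.17623087  63.95053696]
```

View pics/h2.png

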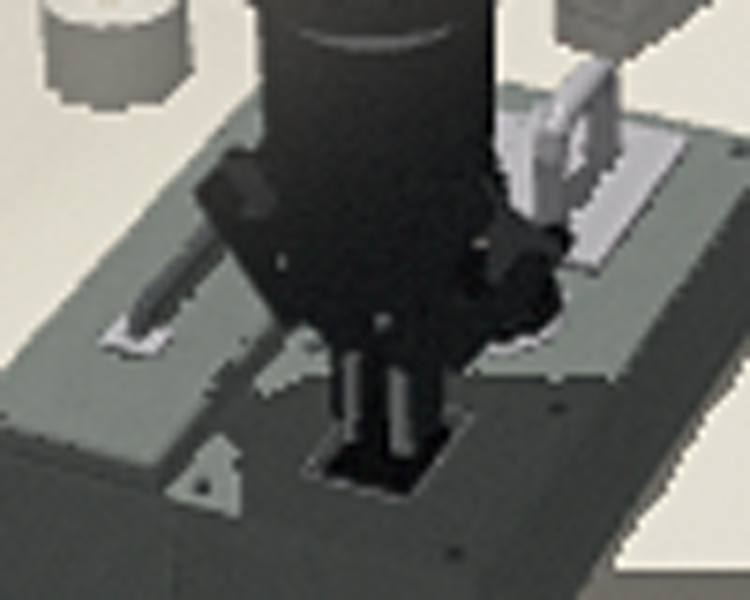

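64 N at z=0.081, the depth expected for flush, and the image shows the block sunk in the recess. I'll relieve the force, release, retreat and inspect.

```bash
python3 -m crank '{"travel":[[0,0,0.1],[0,0,0.2],[0,0,0.2],[0,0,0.2],[0,0,0.2]],"turn":[[0,0,0],[0,0,0],[0,0,0],[0,0,0],[0,0,0]],"gripper":[1,0.8,0.7,0.6,0.6]}'
python3 -m crank '{"travel":[[0,0,1],[0,0,4],[0,0,7],[0,0,9],[0,0,9]],"turn":[[0,0,0],[0,0,6],[0,0,14],[0,0,22],[0,0,30]],"gripper":[0.6,0.6,0.6,0.6,0.6]}'
python3 -m crank '{"travel":[[0.4,-2.5,0],[0.8,-5,0],[1.2,-7,0],[1.4,-8.4,0],[1.4,-8.4,0]],"turn":[[0,0,8],[0,0,16],[0,0,24],[0,0,32],[0,0,40]],"gripper":[0.6,0.6,0.6,0.6,0.6]}'
python3 - <<'E'
from m import *
T=cam("top");S=cam("side");x,y=215,165
s=bot.observe();print(s["position"],s["tool_rot"],s["qpos"])
cv2.imwrite('pics/h3.png',np.hstack([cv2.resize(S[y:y+80,x:x+80],(400,400),interpolation=2),cv2.resize(T[180:240,235:295],(400,400),interpolation=2)]))
E
```

```text
clock: 9.3
position: [0.4764, 0.0424, 0.0807]
tool_rot: [-3.141, -0.0, 1.741]
force: [0.3, -0.7, -0.2]
grip_width: 0.0337
finger_force: 0.0
clock: 9.8
position: [0.4777, 0.0426, 0.174]
tool_rot: [3.139, 0.003, 2.27]
force: [0.3, -0.5, -0.8]
grip_width: 0.0342
finger_force: 0.0
clock: 10.3
position: [0.4906, -0.0437, 0.1714]
tool_rot: [-3.141, -0.0, 2.965]
force: [0.5, 0.8, -0.1]
grip_width: 0.0343
finger_force: 0.0
[ 0.49041821 -0.04207425  0.17130223] [ 3.14125052e+00 -3.16048937e-04  2.96391536e+00] [ 0.66090883  0.54302888 -0.93305731  1.96938768  0.5544004   0.90736958
  0.83232135]
```

View pics/h3.png

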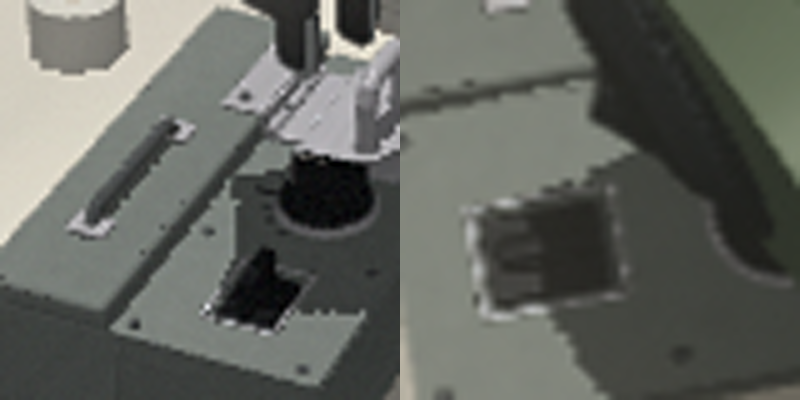

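The block sits down in the recess with its base level with the deck. Next, the dial: 20° more turn, then descend.

```bash
python3 -m crank '{"travel":[[0,0,0],[0,0,-1],[0,0,-3],[0,0,-5],[0,0,-5]],"turn":[[0,0,7],[0,0,14],[0,0,20],[0,0,20],[0,0,20]],"gripper":[0.6,0.6,0.6,0.6,0.6]}'
python3 -m crank '{"travel":[[0,0,-1],[0,0,-2],[0,0,-2.8],[0,0,-3.2],[0,0,-3.2]],"turn":[[0,0,0],[0,0,0],[0,0,0],[0,0,0],[0,0,0]],"gripper":[0.6,0.6,0.6,0.6,0.6]}'
python3 -c "
from workcell import bot;s=bot.observe();print(s['position'],s['force'],s['tool_rot'])"
```

```text
clock: 10.9
position: [0.4894, -0.0413, 0.1196]
tool_rot: [3.141, -0.003, -2.975]
force: [0.2, 0.2, 0.6]
grip_width: 0.0342
finger_force: 0.0
clock: 11.4
position: [0.4904, -0.0415, 0.0886]
tool_rot: [3.141, -0.001, -2.972]
force: [0.0, 0.2, 0.6]
grip_width: 0.0342
finger_force: 0.0
[ 0.49037039 -0.04146986  0.08861318] [0.03090911 0.24662424 0.58166458] [ 3.14139205e+00 -5.69849039e-04 -2.97180758e+00]
```

```bash
python3 -m crank '{"travel":[[0,0,0],[0,0,0],[0,0,0],[0,0,0],[0,0,0]],"turn":[[0,0,0],[0,0,0],[0,0,0],[0,0,0],[0,0,0]],"gripper":[0.7,0.8,0.9,1,1]}' 40
python3 -c "
from workcell import bot;s=bot.observe();print(s['position'],s['force'],s['moment'],s['tool_rot'])"
```

```text
clock: 11.9
position: [0.4906, -0.0406, 0.0895]
tool_rot: [3.141, 0.001, -2.971]
force: [-2.7, 6.5, 5.0]
grip_width: 0.0111
finger_force: 42.2
[ 0.49064588 -0.04060809  0.08945518] [-2.73924707  6.45844797  5.04388557] [1.17703505 0.56902852 0.02907289] [ 3.14060234e+00  8.01340023e-04 -2.97108247e+00]
```

```bash
for i in 1; do python3 -m crank '{"travel":[[0,0.05,0],[0,0.05,0],[0,0.05,0],[0,0.05,0],[0,0.05,0]],"turn":[[0,0,-3],[0,0,-6],[0,0,-9],[0,0,-12],[0,0,-12]],"gripper":[1,1,1,1,1]}'; done
python3 -c "
from workcell import bot;s=bot.observe();print(s['position'],s['force'],s['moment'],s['tool_rot'])"
python3 -m crank '{"travel":[[0,0,0],[0,0,0],[0,0,0],[0,0,0],[0,0,0]],"turn":[[0,0,-3],[0,0,-6],[0,0,-9],[0,0,-12],[0,0,-12]],"gripper":[1,1,1,1,1]}'
python3 -c "
from workcell import bot;s=bot.observe();print(s['position'],s['force'],s['moment'],s['tool_rot'])"
```

```text
clock: 12.4
position: [0.4906, -0.0405, 0.0895]
tool_rot: [3.141, 0.001, 3.101]
force: [-2.2, 5.6, 7.8]
grip_width: 0.0109
finger_force: 42.4
[ 0.49063705 -0.04048508  0.08946   ] [-2.17595611  5.60552853  7.83764454] [ 0.92290684  0.62426556 -0.05577547] [3.14121756e+00 5.61681029e-04 3.10089289e+00]
clock: 12.9
position: [0.4906, -0.0404, 0.0895]
tool_rot: [3.141, 0.0, 2.892]
force: [-4.0, 5.0, 8.0]
grip_width: 0.0109
finger_force: 42.5
[ 0.49064889 -0.04040557  0.08945022] [-4.02267455  4.96507907  8.04286134] [ 0.91453232  0.7483333  -0.05498006] [3.14104410e+00 4.30143944e-04 2.89224105e+00]
```

The dial has passed the 0.2 rad stop freely, so the key block has freed it. Next click in finer steps, watching the moment.

```bash
cat > o.py <<'E'
from workcell import bot;s=bot.observe();print("##",round(float(s['moment'][2]),3),round(float(s['tool_rot'][2]),3))
E
python3 -m crank '{"travel":[[0,0,0],[0,0,0],[0,0,0],[0,0,0],[0,0,0]],"turn":[[0,0,-2],[0,0,-4],[0,0,-6],[0,0,-6],[0,0,-6]],"gripper":[1,1,1,1,1]}' >/dev/null; python3 o.py
python3 -m crank '{"travel":[[0,0,0],[0,0,0],[0,0,0],[0,0,0],[0,0,0]],"turn":[[0,0,-2],[0,0,-4],[0,0,-6],[0,0,-6],[0,0,-6]],"gripper":[1,1,1,1,1]}' >/dev/null; python3 o.py
python3 -m crank '{"travel":[[0,0,0],[0,0,0],[0,0,0],[0,0,0],[0,0,0]],"turn":[[0,0,-2],[0,0,-3],[0,0,-4],[0,0,-4],[0,0,-4]],"gripper":[1,1,1,1,1]}' >/dev/null; python3 o.py
python3 -m crank '{"travel":[[0,0,0],[0,0,0],[0,0,0],[0,0,0],[0,0,0]],"turn":[[0,0,-1],[0,0,-2],[0,0,-3],[0,0,-3],[0,0,-3]],"gripper":[1,1,1,1,1]}'; python3 o.py
```

```text
## 0.016 2.789
## -0.195 2.685
## -0.145 2.615
clock: 14.9
position: [0.4907, -0.0403, 0.0895]
tool_rot: [3.141, 0.0, 2.563]
force: [-3.4, 4.9, 9.2]
grip_width: 0.011
finger_force: 42.7
## -0.055 2.563
```

```bash
python3 -m crank '{"travel":[[0,0,0],[0,0,0],[0,0,0],[0,0,0],[0,0,0]],"turn":[[0,0,-1],[0,0,-1.5],[0,0,-1.5],[0,0,-1.5],[0,0,-1.5]],"gripper":[1,1,1,1,1]}' >/dev/null; python3 o.py
python3 -m crank '{"travel":[[0,0,0],[0,0,0],[0,0,0],[0,0,0],[0,0,0]],"turn":[[0,0,0],[0,0,0],[0,0,0],[0,0,0],[0,0,0]],"gripper":[0.8,0.7,0.6,0.6,0.6]}'; python3 o.py
python3 -m crank '{"travel":[[0,0,1],[0,0,4],[0,0,7],[0,0,8],[0,0,8]],"turn":[[0,0,0],[0,0,0],[0,0,0],[0,0,0],[0,0,0]],"gripper":[0.6,0.6,0.6,0.6,0.6]}'
```

```text
## -0.081 2.537
clock: 15.9
position: [0.4906, -0.0412, 0.089]
tool_rot: [-3.142, 0.0, 2.535]
force: [-0.0, 0.3, -0.3]
grip_width: 0.0341
finger_force: 0.0
## 0.024 2.535
clock: 16.4
position: [0.4912, -0.0413, 0.1705]
tool_rot: [3.141, 0.002, 2.534]
force: [0.9, -0.6, -0.2]
grip_width: 0.0343
finger_force: 0.0
```

```bash
python3 -m crank '{"travel":[[0.3,-2,1],[0.6,-4,1],[0.9,-6,1],[1.3,-7.8,1],[1.3,-7.8,1]],"turn":[[0,0,-8],[0,0,-16],[0,0,-24],[0,0,-32],[0,0,-40]],"gripper":[0.6,0.6,0.6,0.6,0.6]}' >/dev/null
python3 -m crank '{"travel":[[0,0,0],[0,0,0],[0,0,0],[0,0,0],[0,0,0]],"turn":[[0,0,-4],[0,0,-5.3],[0,0,-5.3],[0,0,-5.3],[0,0,-5.3]],"gripper":[0.6,0.6,0.6,0.6,0.6]}'
python3 - <<'E'
from m import *
T=cam("top");S=cam("side")
cv2.imwrite('pics/i1.png',np.hstack([cv2.resize(S[165:225,245:325],(560,420),interpolation=2),cv2.resize(T[190:235,275:300],(233,420),interpolation=2)]))
E
```

```text
clock: 17.4
position: [0.5035, -0.119, 0.1788]
tool_rot: [-3.141, -0.0, 1.746]
force: [-0.3, 0.1, 1.3]
grip_width: 0.0345
finger_force: 0.0
```

View pics/i1.png

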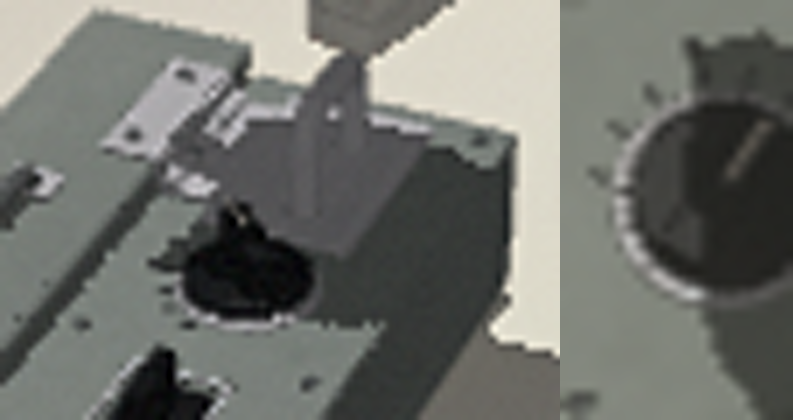

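The pointer is about 40° clockwise of the long mark. With 23° clicks, that makes it the second one (45.8°). The shackle is clear below the gripper, so I'll descend onto the bow.

```bash
python3 -m crank '{"travel":[[0.07,-0.05,-2],[0.07,-0.05,-4],[0.07,-0.05,-6],[0.07,-0.05,-7.5],[0.07,-0.05,-7.5]],"turn":[[0,0,0],[0,0,0],[0,0,0],[0,0,0],[0,0,0]],"gripper":[0.6,0.6,0.6,0.6,0.6]}'
python3 -m crank '{"travel":[[0,0,0],[0,0,0],[0,0,0],[0,0,0],[0,0,0]],"turn":[[0,0,0],[0,0,0],[0,0,0],[0,0,0],[0,0,0]],"gripper":[0.7,0.8,0.9,1,1]}' 60; python3 o.py
```

```text
clock: 18.0
position: [0.5034, -0.1193, 0.1025]
tool_rot: [-3.139, -0.001, 1.745]
force: [0.7, 0.8, 1.1]
grip_width: 0.0343
finger_force: 0.0
clock: 18.5
position: [0.5049, -0.1197, 0.105]
tool_rot: [3.14, 0.001, 1.744]
force: [0.0, 0.0, 4.8]
grip_width: 0.0099
finger_force: 58.5
## -0.047 1.744
```

Good grasp with almost no side force. Lifting slowly.

```bash
python3 -m crank '{"travel":[[0,0,0.3],[0,0,0.6],[0,0,0.9],[0,0,1.2],[0,0,1.2]],"turn":[[0,0,0],[0,0,0],[0,0,0],[0,0,0],[0,0,0]],"gripper":[1,1,1,1,1]}'; python3 o.py
```

```text
clock: 19.0
position: [0.5045, -0.1197, 0.1165]
tool_rot: [3.141, 0.0, 1.744]
force: [0.1, 0.5, -2.4]
grip_width: 0.0098
finger_force: 58.5
## 0.006 1.744
```

```bash
python3 -m crank '{"travel":[[0,0,0.6],[0,0,1.4],[0,0,2.2],[0,0,3],[0,0,4]],"turn":[[0,0,0],[0,0,0],[0,0,0],[0,0,0],[0,0,0]],"gripper":[1,1,1,1,1]}'
python3 -m crank '{"travel":[[0,0,2],[0,0,5],[0,0,8],[0,0,10],[0,0,10.7]],"turn":[[0,0,0],[0,0,0],[0,0,0],[0,0,0],[0,0,0]],"gripper":[1,1,1,1,1]}'
python3 -m crank '{"travel":[[0,0,0],[0,0,0],[0,0,0],[0,0,0],[0,0,0]],"turn":[[0,0,0],[0,0,0],[0,0,0],[0,0,0],[0,0,0]],"gripper":[1,1,1,1,1]}'
python3 - <<'E'
from m import *
T=cam("top");S=cam("side")
s=bot.observe();print(s["position"],s["force"])
P=C["side"][2]@np.r_[s["position"][:2],[s["position"][2]-.0645,1]];print("feet px",P/P[2])
# light-grey shackle legs: bright, near-neutral pixels below the gripper
x,y=(P[:2]/P[2]).round().astype(int); g=cv2.cvtColor(S,cv2.COLOR_BGR2GRAY)[y-45:y+20,x-25:x+25]
for r in g[::2,::2]: print(''.join('%4d'%v for v in r))
E
```

```text
clock: 19.5
position: [0.5042, -0.1196, 0.1568]
tool_rot: [-3.142, 0.0, 1.744]
force: [0.3, -0.2, -0.9]
grip_width: 0.0101
finger_force: 58.5
clock: 20.0
position: [0.5049, -0.1196, 0.2654]
tool_rot: [3.139, 0.001, 1.744]
force: [0.9, 0.8, -1.9]
grip_width: 0.01
finger_force: 58.6
clock: 20.5
position: [0.5041, -0.1195, 0.2625]
tool_rot: [-3.141, -0.001, 1.744]
force: [-1.0, 0.5, -2.0]
grip_width: 0.01
finger_force: 58.6
[ 0.50417239 -0.11953934  0.26272591] [-0.4506799  -0.39074609 -1.86638867]
feet px [291.65231056 152.08093382   1.        ]
 200 201 208 143  36  39  35  34  32  34  37  37  31  35  36  38  37  40 105 107  48  42  41  41 106
 202 206 207 217  61  36  32  37  39  36  38  38  38  40  39  36  37 105 107  48  42  45  46 108 104
 205 207 207 210 222  35  38  38  38  37  38  40  42  42  42  43  40 106 107  43  42  40 109 106 106
 206 207 209 210 214  88  33  34  40  39  39  43  46  52  45  44  46  45  46  48  41 105 107 108 105
 207 209 207 209 208 216 137 133  45  42  44  44  49  48  44  46  47  46  50  43 168 121 108 103 105
 206 208 209 208 208 209 208 210 223  39  47 
[... 2082 characters left out ...]
09 208 209 208 208 209 209 210 209 220  85  61  66  51 155 116 111 122 103 106 102 102 102 121
 208 208 209 207 209 209 208 209 210 209 216 116  84  64  64  62 114 111 110 106 101  97  99 108 212
 211 210 207 209 209 211 209 211 210 210 215 114 100 109 104  70 114 110 108  96  96 101 108 219 214
 209 208 210 211 211 210 210 211 210 211 215 110 103 106 103 101 110 105  98 101 100 110 218 214 213
 208 210 211 210 211 211 210 211 210 212 215 116 109 102 103 111 103 100 102  98 215 214 213 212 214
 120 120 139 169 211 212 212 212 211 211 216 112 106 111 110 109 103 102 109 222 214 214 212 214 214
 126 125 125 123 123 121 137 209 214 213 214 220 129 113 105 107  97 215 218 215 214 215 214 214 215
```

The shackle is held upright, its feet about 12 cm above the deck, and the wrist carries only its weight. Handing in.

```bash
python3 -c "
from workcell import bot;import numpy as np
s=bot.observe();print(np.abs(s['qd']).max(),s['position']);print(bot.job_done())"
```

```text
0.0019588765491581903 [ 0.50417239 -0.11953934  0.26272591]
the job is handed in; nothing more can be done
None
```

Job handed in at about 20.6 s, verdict not shown: the key block looks flush, the dial is at the second mark (about 40° against 45.8° on a coarse image), and the shackle is held upright and still, its feet about 12 cm above the deck; I kept clear of the bottle, pot and carton but didn't re-check them.

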